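# Unhook the hall lantern past its sprung keeper and dock it

### The job

Take the hall lantern by its handle, press the hook's sprung keeper back with the handle itself until there is room to pass the hook's nose, lift the lantern off, and set it down gently, upright and fully seated, in its round charging dish, then let go. Do not force the hook (keep below about 15 N) and do not touch the stand with the gripper; leave the other things on the console where they are.

Things in the scene. Friction and masses are not known exactly. Their poses are not given: they have to be found in the camera images.
- stand: Fixed: round dark steel foot (100 mm), brass post (16 mm dia), and from its top a level brass arm, 12 mm wide and thick, running 122 mm along the stand's -x to an open-topped hook (see hook_floor). Nothing on it is higher than 240 mm. It takes at most 15 N from the lantern, weight included; more is forcing it. Origin: centre of the foot's underside, under the post; z up, y across the arm.
- hook_floor (a point): Point fixed on the arm's top (the hook's floor, 215 mm up), below the hanging bar, at stand x = -96 mm; axes as the stand's. The hook's head, 14 to 16 mm wide (tip, nose, keeper), is clamped on the arm up to 9 mm to either side of nominal along x; which is not measured. Nominally, from here: tip's inner face at -16 mm, the tip 10 mm thick; for nose and keeper see keeper_hinge.
- lantern: LED lantern, 0.2 to 0.33 kg: round grey base 92 mm, clear body, cap 88 mm, its top 105 mm up; rigid steel bail: two legs and a level straight bar 10 x 10 mm, 106 mm long along y (94 mm free between the legs), bar underside 170 mm up, so lifted 25 to 50 mm it must go off along -x over the tip: higher, the cap meets the arm. Origin: centre of the underside; axes along the stand's within 0.04 rad.
- bail (a point): Centre of the bar's section at the bar's middle, 175 mm above the lantern's underside; axes as the lantern's. Within 5 mm of the arm's middle at the start, and 5 to 24 mm (along +x) short of clearing the nose. Grasp the bar from above on either side of the hook, about 28 mm along y from here, fingers closing along x.
- dock: Round white charging dish, fixed: 112 mm outside, 101 mm inside diameter, floor 6 mm and rim 14 mm above the console, with a small plug block on its +x side. The lantern's 92 mm base sits in it, any way round. Origin: centre of its underside, on the console.
- dock_floor (a point): Centre of the dish's inner floor, 6 mm above the console.
- phone: Bystander: phone with a dark screen and grey case, lying flat, 150 (x) x 72 x 9 mm. Origin: centre of the underside.
- key_tray: Bystander: square brown key tray 100 x 100 x 35 mm with keys. Origin: centre of the underside.
- photo_frame: Bystander: standing white photo frame, 130 mm wide (y), 173 mm high, on a 12 mm thick block foot 50 mm deep (x). Origin: centre of the foot's underside.
- dog: Bystander: white and black china dog, base 70 x 50 mm, 125 mm high. Origin: centre of the underside.
- keeper_hinge (a point): Nominal point of the keeper's hinge, 3 mm under the floor at stand x = -75 mm (same clamp error). Nose: from the tip back over the bar to 12 mm short of here, 14 to 22 mm above the floor. Keeper: sprung 26 mm flap, leans onto the nose. Bar pressing it +x: 4 N to start, 7 N when the bar just clears the nose, 9 N upright at its rigid stop, bar 2 mm past the nose; then it climbs 2 N/mm or more.
Mind the look-alikes: they are no part of the job. Of the things like the stand, leave any that is brown or green; of the rest the larger one is meant.

How it is judged (in metres and radians):
On the way, in this order (a step that is already met when the one before it is completed fails the run):
1. the handle bar, still down in the hook, is pressed against the keeper (contact force between lantern and stand above 5 N and z of bail in the frame of hook_floor below 0.012 m and x of bail in the frame of hook_floor above 0.002 m), for 0.1 s.
2. the handle bar is out, above the hook, clear of it (z of bail in the frame of hook_floor above 0.03 m and contact force between lantern and stand below 0.2 N), for 0.05 s.
At the end, for the whole second after the job is handed in: The lantern stands released and at rest in the charging dish: its centre within 8 mm of the dish's centre, its underside within 3 mm of the dish's floor, upright within 0.05 rad (horizontal distance between lantern and dock_floor below 0.008 m and z of lantern in the frame of dock_floor between -0.003 and 0.003 m and angle between lantern's own z axis and vertical below 0.05 rad and linear speed of lantern below 0.02 m/s and contact force between the fingers and lantern below 0.1 N); the robot touches nothing.
It fails at once if the hook is forced: more than 15 N between lantern and stand (contact force between lantern and stand above 15 N).
It fails at once if the gripper touches the stand (over 2 N) (contact force between any of the fingers, the arm and stand above 2 N).
It fails at once if the lantern is dropped or rammed into the dish: more than 40 N between them (contact force between lantern and dock above 40 N).
It fails at once if a bystander is moved by more than 20 mm (distance of any of phone, key_tray, photo_frame, dog from where it was at the start of the episode above 0.02 m).
It also fails if it takes over 69 s, if anything falls off the work surface, if the arm or the gripper's body presses on something with over 40 N, if the wrist force passes 120 N, or if a joint passes its speed limit or range.

### The arm

A 7-joint arm with a two-finger parallel gripper is mounted at the origin on the work surface. World frame = base frame: x ahead of the robot, y to its left, z up, the work surface at z = 0. Lengths are in m, angles in degrees, forces in N, time in s.
With the tool pointing down it reaches from about 0.35 to 0.775 m from the base axis. Payload 3.1 kg.
Tool frame: the origin (TCP) lies on the centre line of the jaws, within the pads' length; the fingertips stand 17 mm ahead of it and the grasp point (between the pads) lies 2 mm behind it (robot.tip_reach is the distance from the TCP to the fingertips, in m); z points along the fingers, y is the line along which they close (so a half turn about z gives the same grasp; the last joint's range is limited). The gripper opens to 85 mm and grips with 20 to 120 N. Pads are 22 mm wide; open, the fingers measure 114 mm over their backs; the gripper's body (76 mm by 85 mm) begins 54 mm behind the grasp point. The pads swing forward as they close: fully open they stand 13 mm farther back than shut.
Start: joints at [72.554, 17.813, 0.802, 86.603, -0.252, 75.585, -1.558], TCP at [0.143, -0.531, 0.248] pointing down, gripper open.
Joint ranges: [-154.91, 154.91], [-16.99, 109.72], [-72.82, 74.43], [7.12, 147.25], [-82.49, 262.49], [11.32, 116.49], [-174.64, 174.64]. Speed limits (degrees/s): [159.86, 159.86, 180, 180, 180, 180, 180].

### API

Orientations are given as [roll, pitch, yaw] about the fixed x, y, z axes, in that order (R = Rz(yaw) Ry(pitch) Rx(roll)).
In Python, from station import robot, fingers, vision, workorder, recognise gives the robot as it stands. Calls block until the motion is done:
- robot.move_to(position, orientation): joint-space move of the TCP to a pose.
- robot.line_to(position, orientation=None, velocity=0.15, f_stop=None): straight line of the TCP; orientation=None keeps the orientation; velocity is the mean speed in m/s. With f_stop (N) it stops when the force on the tool has changed by that much, and returns True; else False.
- robot.move_j(angles): joint-space move.
- fingers.gripper_to(opening, force=None): opening from 0.0 (shut) to 1.0 (fully open); force is the grip in N (None keeps the last); returns when the fingers have stopped.
- robot.pause(seconds).
- robot.inverse_kinematics(position, orientation): joint angles nearest the present ones, or None.
- vision.grab_frame(name): name is "scene" or "top"; returns the picture (384x512x3 uint8, red, green, blue); there is no depth.
- vision.calibration(name): a dict with "mtx" (3x3 intrinsics, pixels), "k1" (the pictures are not rectified: a ray, as slopes to the right and down, at radius r is drawn at 1 + k1 r^2 times it, then the intrinsics apply), "extrinsics" (4x4, takes a point from world to camera coordinates). Camera axes: x right, y up, looking along -z (the intrinsics and any distortion apply to the point x, -y, -z); pixel columns grow to the right and rows downward; lengths in m; the calibration is good to about 2 mm. A picture is of the moment at which its call begins. calibration takes no time and is no camera call.
A pose or a line that the arm cannot do raises robot.PlanningError and nothing moves.
- workorder.close_job(): hands the job in; it is judged then, once.
Trained networks look in the newest picture that a camera, given by its name, has taken for a name from the list of things; names that differ only in an ending like _2 or _b are one class to them, and where a whole thing is asked for, a point or a joint stands for the part that bears it (a point fixed in the world has none). Each returns a list of dicts, best first, with "p" (0 to 1); they miss things now and then, are a little off and sometimes report something else, mostly with a low value. They report only what shows in the picture. A call takes as long as a camera call. They do not tell look-alikes from the thing itself.
- recognise(label, camera): "rect" ([centre column, centre row, width, height] in pixels, round what is visible of it).
Readings, each from a call of its own:
- robot.current_time_s(): time.
- robot.current_joint_positions(): joint angles.
- robot.current_dq(): joint speeds.
- robot.current_joint_torque(): joint torques, N m.
- robot.current_tool_pos(): TCP position.
- robot.current_eef_rot(): TCP orientation.
- robot.current_contact_force(): force on the tool from outside, world axes, zero at the start.
- robot.current_torque(): the same for the moment, N m.
- robot.current_finger_gap(): opening from 0.0 (shut) to 1.0 (fully open).
- robot.current_gripper_force(): force on a finger pad.
Only numpy, scipy, OpenCV 4.12 (cv2) and the standard library are available. Lean on these libraries where they do the work, as an engineer would, in place of code of your own. Each camera call takes 0.05 s, during which the arm holds its last target. There are 200 camera calls.

## Working session

There is one attempt and no reset: what is moved stays moved. The work goes in short steps, each a Python script; the robot and the scene stay as the last script left them, time stands still between calls to the robot, and variables do not carry over. Pictures are saved under pics/ and viewed, at most 10 in all, crops included, and the job is handed in when it is done.

```bash
mkdir -p pics; cat > h.py <<'E'
import numpy as np, cv2
from station import robot, fingers, vision, workorder, recognise
def cam(n):
    c=vision.calibration(n); return np.array(c["mtx"]),c["k1"],np.array(c["extrinsics"])
def proj(n,P):
    K,k1,E=cam(n); p=E[:3,:3]@np.array(P,float)+E[:3,3]
    s=np.array([p[0],-p[1]])/-p[2]; s=s*(1+k1*(s@s)); return (K@[s[0],s[1],1])[:2]
def ray(n,uv):
    K,k1,E=cam(n)
    u=np.linalg.solve(K,[uv[0],uv[1],1])[:2]; s=u.copy()
    for _ in range(20): s=u/(1+k1*(s@s))
    R=E[:3,:3]; return -R.T@E[:3,3], R.T@np.array([s[0],-s[1],-1])
def at_z(n,uv,z):
    o,d=ray(n,uv); return o+d*(z-o[2])/d[2]
E
python3 - <<'E'
from h import *
for n in ("scene","top"):
    im=vision.grab_frame(n); cv2.imwrite(f"pics/{n}0.png",cv2.resize(im[:,:,::-1],(800,600),interpolation=cv2.INTER_CUBIC))
    o,d=ray(n,(256,192)); print(n,o.round(3),d.round(3),cam(n)[0][0,0])
    for l in ("stand","lantern","dock","phone","key_tray","photo_frame","dog"):
        print(l,[(round(r["p"],2),np.round(r["rect"],1).tolist()) for r in recognise(l,n)][:4])
print(robot.current_time_s(),robot.current_tool_pos(),robot.current_eef_rot())
E
```

```text
scene [1.234 0.528 1.007] [-0.604 -0.421 -0.677] 424.8417717503143
stand [(0.66, [107.9, 190.1, 35.7, 91.7]), (0.65, [202.3, 186.8, 32.2, 89.2]), (0.62, [154.9, 228.4, 21.0, 62.4]), (0.49, [202.3, 131.8, 15.0, 62.7])]
lantern [(0.63, [207.2, 172.2, 33.3, 57.0])]
dock [(0.59, [283.2, 271.9, 35.4, 41.5])]
phone [(0.79, [265.2, 223.6, 36.8, 36.0])]
key_tray [(0.94, [214.0, 274.1, 48.0, 46.5])]
photo_frame [(0.83, [387.8, 290.9, 65.1, 54.0])]
dog [(0.8, [155.6, 174.9, 21.1, 27.2])]
top [3.890e-01 1.000e-03 1.499e+00] [ 0.102 -0.024 -0.995] 408.00593557590526
stand [(0.97, [365.8, 149.3, 34.1, 39.6]), (0.91, [297.4, 200.2, 31.7, 40.4]), (0.7, [306.4, 141.9, 26.7, 21.9]), (0.58, [360.6, 271.2, 34.9, 45.5])]
lantern [(0.88, [307.0, 216.2, 32.4, 24.5])]
dock [(0.74, [361.0, 205.0, 23.4, 23.0]), (0.73, [204.3, 179.4, 27.5, 35.6])]
phone [(0.68, [243.3, 220.4, 25.7, 40.1])]
key_tray [(0.85, [245.4, 148.1, 27.2, 29.6])]
photo_frame [(0.7, [115.7, 188.9, 50.9, 18.3]), (0.25, [243.7, 147.9, 29.2, 31.0])]
dog [(0.8, [361.9, 205.6, 21.7, 23.0]), (0.63, [296.9, 199.3, 37.9, 42.8])]
0.8 [ 0.14290951 -0.53112536  0.24832626] [1.79995582e+02 2.58499914e-03 1.50613090e+01]
```

View pics/scene0.png

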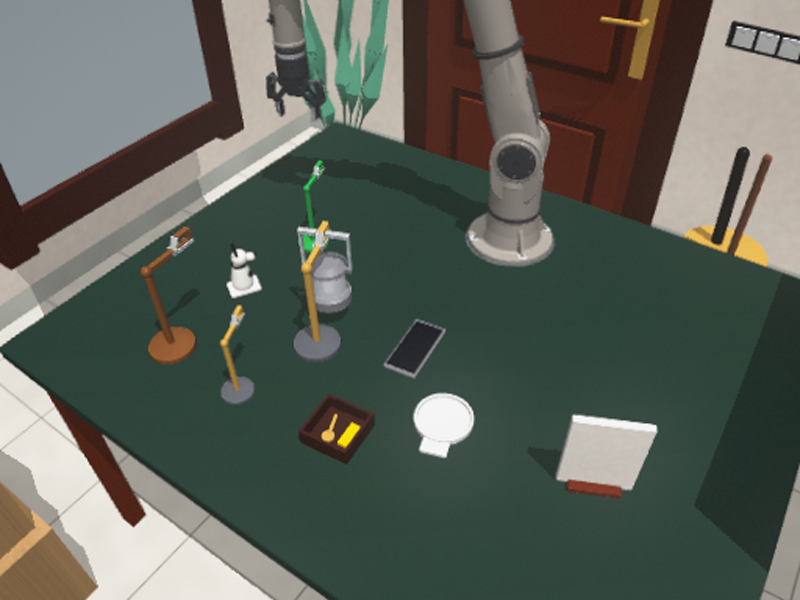

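View pics/top0.png

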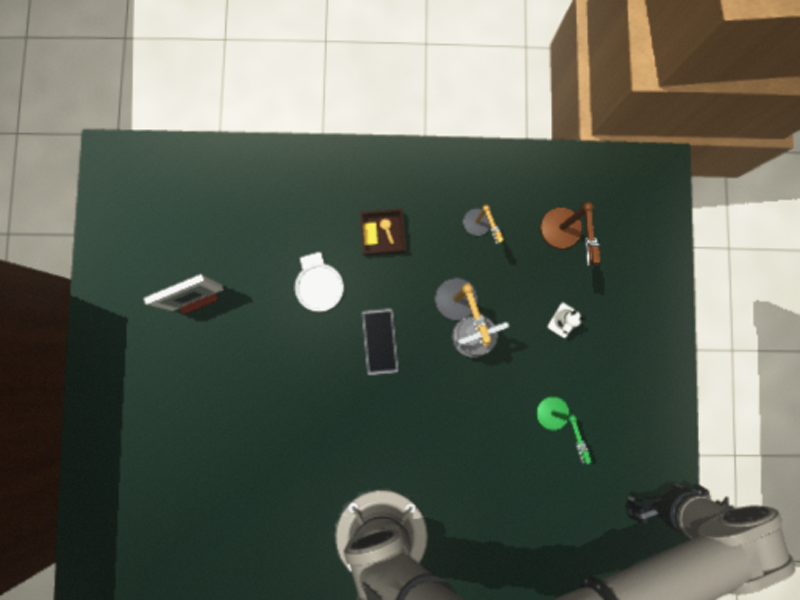

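The scene view shows the wanted larger brass stand at about (317,290), with the lantern hanging on it. The dish is at (443,418). In the top view the stand foot is at (456,298), the arm runs to (487,343), and the dish is at (319,287). I'll zoom in for exact pixels.

```bash
python3 - <<'E'
from h import *
a=vision.grab_frame("top")[165:240,270:340]; b=vision.grab_frame("scene")[135:235,180:240]
a=cv2.resize(a,None,fx=6,fy=6,interpolation=cv2.INTER_CUBIC); b=cv2.resize(b,None,fx=6,fy=6,interpolation=cv2.INTER_CUBIC)
c=np.zeros((600,800,3),np.uint8); c[:450,:420]=a; c[:600,430:790]=b
cv2.imwrite("pics/crop.png",c[:,:,::-1])
for n,uv,z in (("top",(291.8,190.7),0),("top",(304,216),.1),("top",(204.3,184),.014),("scene",(283.5,267.5),.014)): print(n,at_z(n,uv,z).round(3))
E
```

```text
top [ 0.55  -0.168  0.   ]
top [ 0.453 -0.199  0.1  ]
top [0.567 0.155 0.014]
scene [0.572 0.159 0.014]
```

View pics/crop.png

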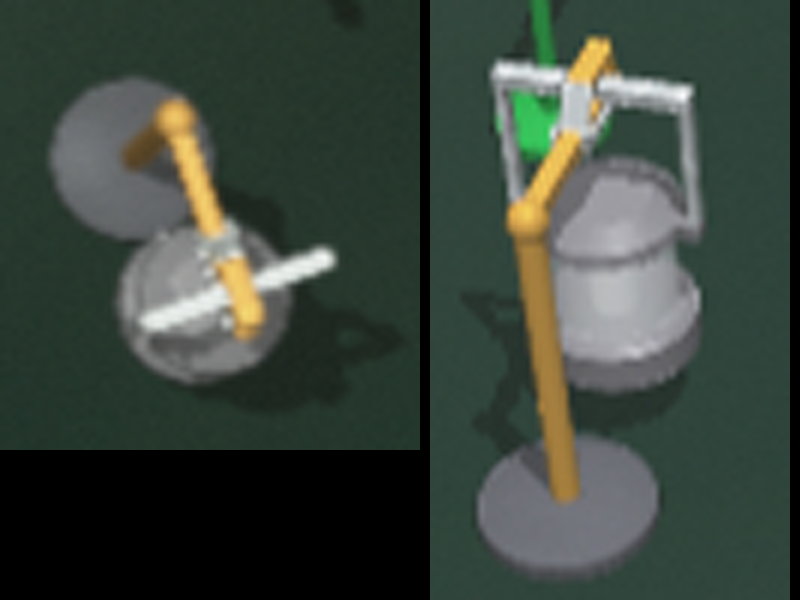

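```bash
cat > m.py <<'E'
from h import *
T=lambda x,y:((x+.5)/6-.5+270,(y+.5)/6-.5+165)
S=lambda x,y:((x-430+.5)/6-.5+180,(y+.5)/6-.5+135)
def tri(a,b):
    (o1,d1),(o2,d2)=ray("top",a),ray("scene",b); d1/=np.linalg.norm(d1);d2/=np.linalg.norm(d2)
    A=np.stack([d1,-d2],1); s=np.linalg.lstsq(A,o2-o1,rcond=None)[0]; p,q=o1+s[0]*d1,o2+s[1]*d2
    return ((p+q)/2).round(4),np.linalg.norm(p-q).round(4)
E
python3 - <<'E'
from m import *
e1=(T(140,324),S(690,97)); e2=(T(335,258),S(495,72))
for n,(a,b) in dict(e1=e1,e2=e2).items(): print(n,tri(a,b),at_z("top",a,.223).round(4),at_z("scene",b,.223).round(4))
print("foot",at_z("top",T(133,158),.005).round(4),at_z("scene",S(568,502),.005).round(4))
print("ball",tri(T(176,117),S(527,220)),at_z("top",T(176,117),.215).round(4),at_z("scene",S(527,220),.215).round(4))
print("armend",at_z("top",T(247,330),.222).round(4),at_z("scene",S(598,45),.222).round(4))
print("cap/base",at_z("top",T(205,300),.1).round(4))
# dish: white blob fit
for n,(u,v) in (("top",(204,184)),("scene",(283.5,267.5))):
    im=vision.grab_frame(n).astype(int); m=(im.min(2)>150).astype(np.uint8)
    k,l,st,c=cv2.connectedComponentsWithStats(m); i=l[int(v),int(u)]; mm=(l==i).astype(np.uint8)
    ct=max(cv2.findContours(mm,0,cv2.CHAIN_APPROX_NONE)[0],key=len)[:,0]
    P=np.array([at_z(n,p,.014)[:2] for p in ct.astype(float)])
    from scipy.optimize import least_squares
    r=least_squares(lambda q:np.hypot(*(P-q[:2]).T)-q[2],[.57,.157,.056],loss="soft_l1",f_scale=.001); print("dish",n,r.x.round(4),st[i])
for n in (30,):
  for yaw in (0,): pass
E
```

```text
e1 (array([ 0.4383, -0.1466,  0.2251]), np.float64(0.0003)) [ 0.4383 -0.1467  0.223 ] [ 0.4362 -0.1486  0.223 ]
e2 (array([ 0.474 , -0.2484,  0.2223]), np.float64(0.0021)) [ 0.4746 -0.2492  0.223 ] [ 0.4743 -0.2468  0.223 ]
foot [ 0.5487 -0.1668  0.005 ] [ 0.5418 -0.1699  0.005 ]
ball (array([ 0.5482, -0.1654,  0.2122]), np.float64(0.002)) [ 0.5485 -0.1659  0.215 ] [ 0.5502 -0.162   0.215 ]
armend [ 0.4361 -0.203   0.222 ] [ 0.4257 -0.2176  0.222 ]
cap/base [ 0.4574 -0.1982  0.1   ]
dish top [0.5723 0.1578 0.057 ] [189 161  31  38 849]
dish scene [0.5731 0.1583 0.0585] [ 265  252   38   41 1148]
```

The crop shows the bar ends at (140,324) and (335,258) in the top view. The arm passes over the middle of the bar, with the hook head just behind it. That puts the bail at about (0.456, -0.198) and the yaw at about 19.5°. I'll move above the bar on the +y side.

```bash
cat >> h.py <<'E'
YL=np.radians(19.5); YS=np.radians(18.7)
xl=np.array([np.cos(YL),np.sin(YL),0]); yl=np.array([-np.sin(YL),np.cos(YL),0]); xs=np.array([np.cos(YS),np.sin(YS),0])
bail=np.array([.4563,-.1977,.220]); G=bail+.029*yl+[0,0,-.002]
O=[180,0,-70.5]
def st(): print("t%.1f"%robot.current_time_s(),"p",np.round(robot.current_tool_pos(),4),"F",np.round(robot.current_contact_force(),2),"M",np.round(robot.current_torque(),2),"gap",round(robot.current_finger_gap(),3),"gf",np.round(robot.current_gripper_force(),1))
E
python3 - <<'E'
from h import *
for yaw in (-70.5,109.5):
  for p in (G+[0,0,.12],G,G-.12*xs+[0,0,.04],[.4,.03,.3],[.56,.18,.3],[.56,.18,.187]):
    q=robot.inverse_kinematics(p,[180,0,yaw]); print(yaw,np.round(p,3),None if q is None else np.round(q,0))
fingers.gripper_to(0.6,force=20)
robot.move_to(G+[0,0,.12],O); st()
robot.line_to(G+[0,0,.05],velocity=.1); st()
im=vision.grab_frame("top")[165:240,270:340]; b=vision.grab_frame("scene")[115:215,160:260]
c=np.zeros((600,800,3),np.uint8); c[:375,:350]=cv2.resize(im,None,fx=5,fy=5,interpolation=2); c[:450,350:]=cv2.resize(b,None,fx=4.5,fy=4.5,interpolation=2)
cv2.imwrite("pics/pre.png",c[:,:,::-1])
E
```

```text
-70.5 [ 0.447 -0.17   0.338] [  33.    8.  -16.   87.    2.   86. -144.]
-70.5 [ 0.447 -0.17   0.218] [  31.   11.  -14.  100.    3.   69. -144.]
-70.5 [ 0.333 -0.209  0.258] [  42.   -1.  -12.  107.   -0.   74. -131.]
-70.5 [0.4  0.03 0.3 ] [  42.    0.  -48.  100.    0.   80. -167.]
-70.5 [0.56 0.18 0.3 ] [ -58.   32.   64.   76.  -28.   89. -158.]
-70.5 [0.56  0.18  0.187] [ -60.   37.   64.   87.  -34.   77. -153.]
109.5 [ 0.447 -0.17   0.338] [ 48.  10. -35.  86.   6.  86.  33.]
109.5 [ 0.447 -0.17   0.218] [ 49.  14. -35.  99.   8.  70.  31.]
109.5 [ 0.333 -0.209  0.258] [ 55.  -0. -25. 106.  -0.  74.  49.]
109.5 [0.4  0.03 0.3 ] [ 13.  -1. -19. 101.  -0.  80.  13.]
109.5 [0.56 0.18 0.3 ] [ 19.  35. -67.  73.  32.  91. -23.]
109.5 [0.56  0.18  0.187] [ 20.  39. -64.  84.  35.  79. -27.]
t3.6 p [ 0.4463 -0.1712  0.3379] F [-0.21 -0.5  -0.75] M [ 0.01 -0.05 -0.03] gap 0.602 gf 0.0
t4.4 p [ 0.4471 -0.1706  0.2686] F [0.54 0.4  0.78] M [-0.02 -0.06  0.02] gap 0.6 gf 0.0
```

View pics/pre.png

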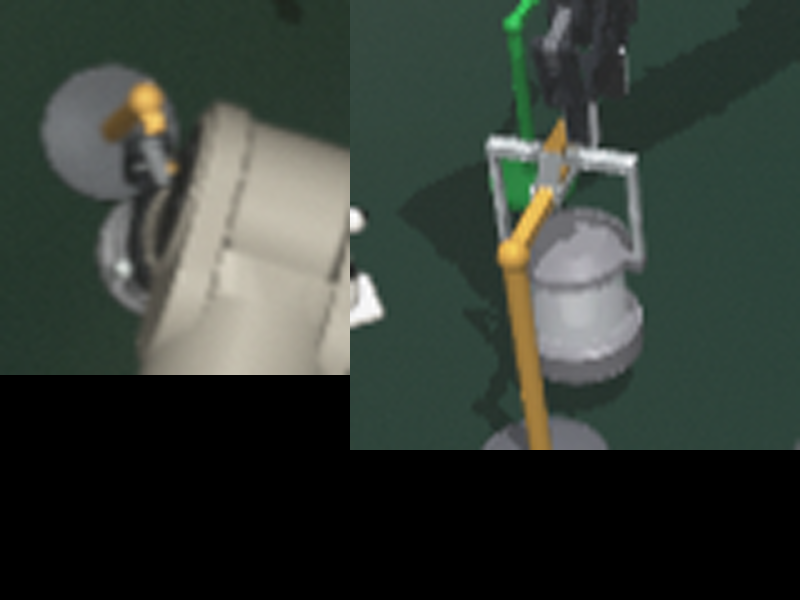

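The gripper is straddling the right (+y) half of the bar, with its fingertips at (597,150) in the scene crop, clear of the arm. I'll go down and close gently in steps.

```bash
python3 - <<'E'
from h import *
print(robot.line_to(G,velocity=.05,f_stop=5)); st()
F0=np.array(robot.current_contact_force())
for g in (.4,.3,.24,.2,.17):
    fingers.gripper_to(g,force=20); robot.pause(.1)
    f=np.mean([robot.current_contact_force() for _ in range(5)],0)-F0; print(g,"along x",round(f@xl,2),"y",round(f@yl,2),"z",round(f[2],2)); st()
    if abs(f@xl)>2.5: break
E
```

```text
False
t5.7 p [ 0.4469 -0.1704  0.2184] F [ 0.56 -0.01  1.16] M [-0.03  0.01 -0.01] gap 0.599 gf 0.0
0.4 along x -1.09 y 0.95 z -1.32
t6.1 p [ 0.4467 -0.1704  0.2181] F [-0.79  0.52 -0.17] M [ 0.08 -0.03 -0.02] gap 0.399 gf 0.0
0.3 along x -0.01 y 0.74 z -1.47
t6.4 p [ 0.4466 -0.1704  0.218 ] F [ 0.3   0.68 -0.31] M [ 0.01  0.03 -0.06] gap 0.302 gf 0.0
0.24 along x -0.69 y -0.56 z -0.24
t6.7 p [ 0.4466 -0.1704  0.218 ] F [ 0.1  -0.77  0.92] M [ 0.04 -0.07  0.03] gap 0.24 gf 0.0
0.2 along x -0.51 y 0.78 z -1.35
t7.1 p [ 0.4466 -0.1703  0.218 ] F [-0.18  0.55 -0.19] M [0.02 0.01 0.03] gap 0.198 gf 0.0
0.17 along x -0.15 y 0.31 z -1.62
t7.4 p [ 0.4466 -0.1704  0.218 ] F [ 0.32  0.24 -0.46] M [-0.02  0.03  0.03] gap 0.177 gf 0.0
```

```bash
python3 - <<'E'
from h import *
for g in (.15,.13,.115,.0):
    fingers.gripper_to(g,force=20); robot.pause(.1); st()
    if np.linalg.norm(robot.current_contact_force())>4: break
else:
    fingers.gripper_to(0,force=100); robot.pause(.3); st(); st()
E
```

```text
t7.7 p [ 0.4466 -0.1703  0.218 ] F [-0.12 -0.04 -0.41] M [ 0.06 -0.01  0.02] gap 0.15 gf 0.0
t8.0 p [ 0.4466 -0.1704  0.218 ] F [-0.6   0.44 -0.23] M [-0.   -0.01 -0.03] gap 0.13 gf 0.0
t8.3 p [ 0.4469 -0.1703  0.2181] F [-0.11  0.38 -0.38] M [ 0.06 -0.24  0.06] gap 0.12 gf 4.6
t8.6 p [ 0.4469 -0.1703  0.2181] F [1.76 0.41 0.15] M [ 0.09 -0.32  0.07] gap 0.111 gf 20.8
t9.2 p [ 0.4468 -0.1704  0.2182] F [ 2.26 -0.14  2.17] M [-0.02 -0.38  0.03] gap 0.095 gf 97.6
t9.2 p [ 0.4468 -0.1704  0.2182] F [ 2.26 -0.14  2.17] M [-0.02 -0.38  0.03] gap 0.095 gf 97.6
```

```bash
cat >> h.py <<'E'
def fm(n=12):
    a=[]
    for _ in range(n): a.append(robot.current_contact_force()); robot.pause(.01)
    return np.mean(a,0)
E
python3 - <<'E'
from h import *
print(fm().round(2))
p=np.array(robot.current_tool_pos())
for dz in (.001,.002,.0025):
    robot.line_to(p+[0,0,dz],velocity=.01,f_stop=8); print(dz,fm().round(2),np.round(robot.current_tool_pos(),4),np.round(robot.current_torque(),2))
E
```

```text
[1.55 0.04 1.54]
0.001 [-0.55  0.57 -1.72] [ 0.4457 -0.1702  0.2185] [ 0.1   0.13 -0.03]
0.002 [ 0.03  0.27 -3.23] [ 0.4467 -0.1704  0.22  ] [ 0.11  0.02 -0.03]
0.0025 [-0.05  0.15 -3.24] [ 0.4468 -0.1704  0.2207] [ 0.09  0.06 -0.02]
```

```bash
python3 - <<'E'
from h import *
p=np.array(robot.current_tool_pos()); F0=fm(); np.save("p0.npy",np.r_[p,F0])
d=0; 
while d<.032:
    d+=.0015 if d<.004 else .001
    s=robot.line_to(p+d*xs,velocity=.02,f_stop=10.5); f=fm(8)-F0; fx=-f@xs
    print(round(d*1e3,1),"got %.1f"%(1e3*(np.array(robot.current_tool_pos())-p)@xs),"fx %.2f"%fx,"fz %.2f"%f[2],s)
    if fx>7.8 or s: break
st()
E
```

```text
1.5 got 1.6 fx 0.05 fz -0.33 False
3.0 got 3.0 fx 0.29 fz 0.09 False
4.5 got 4.6 fx 0.43 fz 0.03 False
5.5 got 5.5 fx 0.33 fz -0.44 False
6.5 got 6.5 fx 0.11 fz -0.12 False
7.5 got 7.5 fx 0.06 fz -0.03 False
8.5 got 8.5 fx 0.01 fz -0.25 False
9.5 got 9.5 fx 0.71 fz 0.00 False
10.5 got 10.5 fx -0.24 fz 0.32 False
11.5 got 11.5 fx -0.04 fz -0.22 False
12.5 got 12.5 fx 0.12 fz -0.01 False
13.5 got 13.5 fx -0.04 fz -0.10 False
14.5 got 14.5 fx 0.16 fz 0.36 False
15.5 got 15.5 fx 0.43 fz -0.10 False
16.5 got 16.5 fx 0.43 fz -0.19 False
17.5 got 16.9 fx 2.01 fz -0.14 False
18.5 got 17.8 fx 4.14 fz 0.26 False
19.5 got 19.2 fx 4.76 fz 0.89 False
20.5 got 20.1 fx 5.25 fz 1.39 False
21.5 got 20.8 fx 5.61 fz 1.32 False
22.5 got 21.6 fx 6.30 fz 2.34 False
23.5 got 22.5 fx 6.97 fz 2.43 False
24.5 got 23.3 fx 7.16 fz 3.17 False
25.5 got 24.0 fx 7.92 fz 3.43 False
t18.0 p [ 0.4696 -0.1628  0.2209] F [-8.02 -2.    0.19] M [-0.33  1.49 -0.22] gap 0.091 gf 98.4
```

```bash
python3 - <<'E'
from h import *
a=np.load("p0.npy"); p,F0=a[:3],a[3:]
b=p+.0265*xs
robot.line_to(b,velocity=.02,f_stop=4); f=fm(8)-F0; print("fx %.2f fz %.2f"%(-f@xs,f[2])); st()
robot.pause(.15)
z=0
while z<.036:
    z+=.0015 if z<.02 else .003
    s=robot.line_to(b+[0,0,z],velocity=.03,f_stop=7); f=fm(6)-F0
    print(round(z*1e3,1),"gotz %.1f x %.1f"%(1e3*(robot.current_tool_pos()[2]-p[2]),1e3*(np.array(robot.current_tool_pos())-p)@xs),"fx %.2f fz %.2f"%(-f@xs,f[2]),s)
    if s or -f@xs>11 or f[2]<-6: print("STOP"); break
st()
E
```

```text
fx 9.09 fz 4.54
t18.3 p [ 0.4699 -0.1627  0.2208] F [-8.65 -1.21  1.82] M [-0.36  1.79 -0.26] gap 0.094 gf 98.5
1.5 gotz 0.7 x 24.1 fx 7.92 fz 0.12 False
3.0 gotz 1.3 x 23.9 fx 7.28 fz -3.24 False
4.5 gotz 2.7 x 24.0 fx 7.13 fz -3.55 False
6.0 gotz 4.2 x 24.1 fx 6.63 fz -3.72 False
7.5 gotz 5.8 x 24.3 fx 6.48 fz -3.08 False
9.0 gotz 7.4 x 24.3 fx 6.66 fz -3.00 False
10.5 gotz 8.8 x 24.3 fx 6.51 fz -2.78 False
12.0 gotz 10.4 x 24.3 fx 6.75 fz -2.95 False
13.5 gotz 11.9 x 24.3 fx 6.53 fz -2.80 False
15.0 gotz 13.4 x 24.3 fx 6.82 fz -2.70 False
16.5 gotz 14.9 x 24.4 fx 6.61 fz -3.02 False
18.0 gotz 16.3 x 24.4 fx 6.35 fz -2.68 False
19.5 gotz 17.8 x 24.4 fx 6.60 fz -3.18 False
21.0 gotz 19.3 x 24.5 fx 6.40 fz -3.20 False
24.0 gotz 24.9 x 28.8 fx 0.29 fz 0.16 False
27.0 gotz 27.4 x 27.0 fx -0.13 fz -0.40 False
30.0 gotz 30.2 x 26.6 fx 0.02 fz -0.11 False
33.0 gotz 33.1 x 26.6 fx 0.56 fz -0.52 False
36.0 gotz 36.1 x 26.6 fx 0.08 fz -0.20 False
t24.2 p [ 0.472  -0.1619  0.2568] F [ 0.73  0.69 -3.14] M [ 0.07  0.08 -0.02] gap 0.093 gf 98.4
```

```bash
python3 - <<'E'
from h import *
a=np.load("p0.npy"); p,F0=a[:3],a[3:]
c=np.array(robot.current_tool_pos()); e=p-.115*xs; e[2]=c[2]
print(robot.line_to(e,velocity=.06,f_stop=5)); st()
print(robot.line_to(e+[0,0,.06],velocity=.1)); st()
robot.pause(.2)
q=robot.current_joint_positions(); print(np.round(q,0))
for y in (-70.5,-50,-30,-10):
    r=robot.inverse_kinematics([.56,.15,.3],[180,0,y]); print(y,None if r is None else np.round(r,0))
im=vision.grab_frame("top")[180:290,270:380]; b=vision.grab_frame("scene")[75:185,180:290]
cc=np.hstack([cv2.resize(x,(400,400),interpolation=2) for x in (im,b)])
cv2.imwrite("pics/held.png",cc[:,:,::-1])
E
```

```text
False
t26.7 p [ 0.3381 -0.2072  0.2568] F [ 0.11  0.2  -3.04] M [0.09 0.08 0.01] gap 0.09 gf 98.4
False
t27.4 p [ 0.3375 -0.207   0.3162] F [ 0.33 -0.03 -3.27] M [0.11 0.09 0.03] gap 0.093 gf 98.4
[  41.   -2.  -11.  100.   -0.   82. -131.]
-70.5 [ -25.   20.   12.   76.   -4.   84. -174.]
-50 [  11.   25.  -42.   75.   17.   86. -169.]
-30 [  11.   25.  -42.   75.   16.   86. -149.]
-10 [  10.   25.  -41.   75.   16.   86. -129.]
```

View pics/held.png

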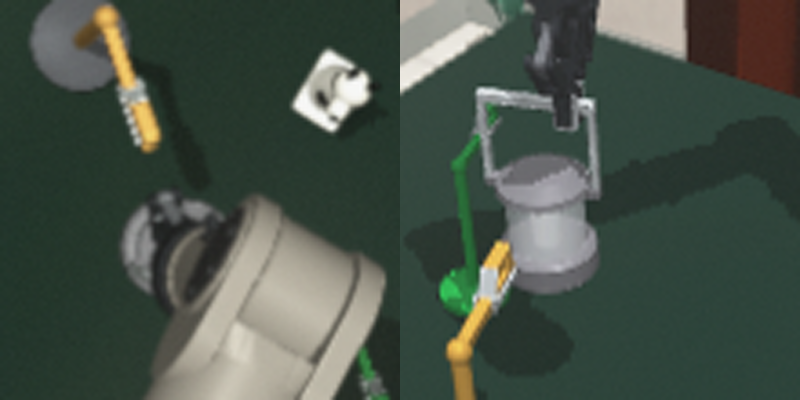

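The lantern hangs upright in the grip, with the bar near (535,100) and the base near (550,270) in the right crop. The stand is clear. I'll carry it over the dish.

```bash
python3 - <<'E'
from h import *
Y=np.radians(80); y2=np.array([-np.sin(Y),np.cos(Y),0]); D=np.array([.5727,.158,0])
robot.line_to([.37,-.06,.32],[180,0,-45],velocity=.15)
t=D+.029*y2
robot.line_to([t[0],t[1],.32],[180,0,-10],velocity=.15); st()
robot.line_to([t[0],t[1],.219],velocity=.1); robot.pause(.3); st()
ims=[]
for n in ("scene","top"):
    im=vision.grab_frame(n); cv2.imwrite(f"pics/raw_{n}.png",im[:,:,::-1])
    c,r=np.round(proj(n,D+[0,0,.08])).astype(int); w=40 if n=="scene" else 30
    print(n,c-w,r-w); ims.append(cv2.resize(im[r-w:r+w,c-w:c+w],(400,400) if 0 else ((560,560) if n=="scene" else (240,240)),interpolation=2))
cc=np.zeros((560,800,3),np.uint8); cc[:,:560]=ims[0]; cc[:240,560:]=ims[1]
cv2.imwrite("pics/over.png",cc[:,:,::-1])
E
```

```text
t30.9 p [0.544  0.1623 0.3202] F [-0.22 -0.33 -2.77] M [ 0.11  0.09 -0.  ] gap 0.088 gf 98.4
t32.4 p [0.5443 0.1631 0.2194] F [ 0.42  0.35 -2.88] M [-0.06  0.08  0.02] gap 0.092 gf 98.4
scene 244 213
top 172 150
```

View pics/over.png

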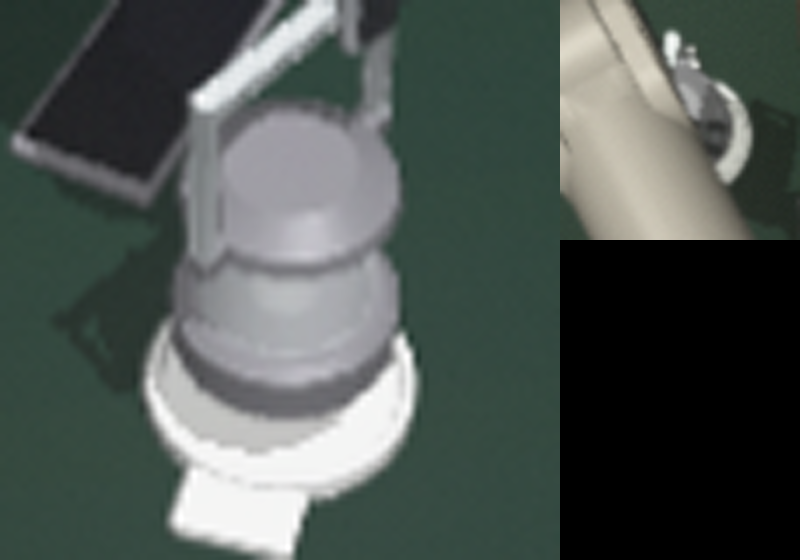

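The lantern hangs just above the dish. In the scene crop the base's sides are at (173,320) and (398,330) and its bottom edge is at (285,418). The dish rim spans 145 to 417, with its bottom at 498. I'll compare these with the projected model.

```bash
python3 - <<'E'
from h import *
D=np.array([.5727,.158,0]); tp=np.array(robot.current_tool_pos())
Y=np.radians(80); x2=np.array([np.cos(Y),np.sin(Y),0]); y2=np.array([-np.sin(Y),np.cos(Y),0])
def C(P): return (proj("scene",P)-[244,213]+.5)*7-.5
th=np.linspace(0,2*np.pi,200)
def ext(c,r,l):
    q=np.array([C(c+[r*np.cos(t),r*np.sin(t),0]) for t in th]); print(l,"L %.0f R %.0f T %.0f B %.0f"%(q[:,0].min(),q[:,0].max(),q[:,1].min(),q[:,1].max()))
L=tp-.029*y2; L[2]=tp[2]-.173
ext(D+[0,0,.014],.056,"dish rim"); ext(D,.056,"dish bottom")
ext(L,.046,"base bottom"); ext(L+[0,0,.105],.044,"cap top")
b=L+[0,0,.175]; print("bar end",C(b-.053*y2+[0,0,.005]),"leg foot")
for d,n in ((np.array([1,0,0]),"x"),(np.array([0,1,0]),"y"),(np.array([0,0,1]),"z")): print(n,((C(L+.001*d)-C(L))).round(2))
E
```

```text
dish rim L 141 R 412 T 280 B 497
dish bottom L 141 R 409 T 301 B 517
base bottom L 165 R 392 T 250 B 429
cap top L 172 R 403 T 81 B 255
bar end [195.90359701 106.98613791] leg foot
x [-1.29  1.62]
y [2.1  1.08]
z [ 0.08 -1.53]
```

```bash
python3 - <<'E'
from h import *
from scipy.optimize import least_squares
tp=np.array(robot.current_tool_pos()); robot.line_to([tp[0]+.0035,tp[1]+.001,.197],velocity=.06); robot.pause(.3); st()
im=vision.grab_frame("scene"); D=np.array([.5727,.158,0])
tp=np.array(robot.current_tool_pos()); Y=np.radians(80); y2=np.array([-np.sin(Y),np.cos(Y),0]); L=tp-.029*y2; zb=tp[2]-.173
g=im.astype(float).mean(2); c0,r0=np.round(proj("scene",L+[0,0,0-L[2]+zb])).astype(int)
base,rim=[],[]
for c in range(c0-22,c0+23):
    col=g[r0:r0+34,c]; d=np.diff(col)
    k=int(np.argmax(d)); k2=int(np.argmin(d[k+2:]))+k+2 if k<28 else 0   # dark->white, white->table
    def sub(k):
        if 0<k<len(d)-1:
            a,b,e=abs(d[k-1]),abs(d[k]),abs(d[k+1]); return k+(a-e)/(2*(a-2*b+e)+1e-9)*1 if a-2*b+e else k
        return k
    if abs(c-c0)<=14: base.append((c,r0+sub(k)+.5,d[k]))
print([(b[0],round(b[1],1),round(b[2])) for b in base])
B=[b[:2] for b in base if b[2]>20]
for z in (zb,zb+.003):
    P=np.array([at_z("scene",b,z)[:2] for b in B])
    r=least_squares(lambda q:np.hypot(*(P-q).T)-.046,L[:2],loss="soft_l1",f_scale=.001); print("z",round(z,4),"base",r.x.round(4),"res",np.abs(r.fun).mean().round(4),"model",L[:2].round(4))
h=cv2.resize(im[185:295,235:335],(727,800) if 0 else (545,600),interpolation=2); cv2.imwrite("pics/low.png",h[:,:,::-1])
E
```

```text
t33.3 p [0.5478 0.1641 0.1974] F [ 0.24  0.62 -3.06] M [0.02 0.1  0.02] gap 0.091 gf 98.4
[(269, np.float64(270.3), 53), (270, np.float64(274.5), 45), (271, np.float64(273.3), 57), (272, np.float64(273.8), 57), (273, np.float64(274.6), 65), (274, np.float64(275.5), 64), (275, np.float64(275.8), 50), (276, np.float64(276.5), 63), (277, np.float64(276.8), 50), (278, np.float64(277.5), 57), (279, np.float64(277.4), 48), (280, np.float64(277.8), 47), (281, np.float64(277.7), 51), (282, np.float64(278.2), 44), (283, np.float64(278.2), 44), (284, np.float64(278.3), 48), (285, np.float64(278.6), 54), (286, np.float64(279.1), 52), (287, np.float64(279.1), 52), (288, np.float64(277.7), 53), (289, np.float64(277.6), 65), (290, np.float64(278.2), 56), (291, np.float64(277.4), 65), (292, np.float64(276.5), 86), (293, np.float64(275.7), 75), (294, np.float64(274.8), 82), (295, np.float64(274.4), 114), (296, np.float64(273.4), 58), (297, np.float64(272.2), 67)]
z 0.0243 base [0.5716 0.1583] res 0.001 model [0.5764 0.1591]
z 0.0273 base [0.5735 0.1593] res 0.001 model [0.5764 0.1591]
```

View pics/low.png

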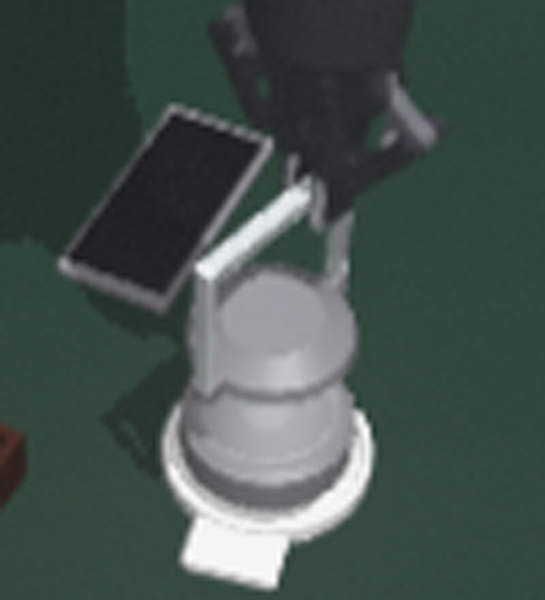

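The base is at about (270,470) in the crop, centred in the dish to within about 1 mm by the fit. I'll lower it gently.

```bash
python3 - <<'E'
from h import *
tp=np.array(robot.current_tool_pos())
print(robot.line_to([tp[0]+.0003,tp[1]-.0003,.170],velocity=.02,f_stop=4)); st(); print(fm().round(2))
E
```

```text
True
t34.1 p [0.5467 0.164  0.1864] F [-2.24 -0.24  4.78] M [-0.    0.37 -0.02] gap 0.089 gf 99.5
[-2.36 -0.28  5.28]
```

```bash
python3 - <<'E'
from h import *
tp=np.array(robot.current_tool_pos())
robot.line_to(tp+[.001,0,.003],velocity=.03); robot.pause(.2); st()
im=vision.grab_frame("scene"); cv2.imwrite("pics/raw2.png",im[:,:,::-1])
h=cv2.resize(im[210:290,255:315],None,fx=7.5,fy=7.5,interpolation=2)
# overlay expected upright model: base bottom/top(.018) circle, cap, bar
Y=np.radians(80); y2=np.array([-np.sin(Y),np.cos(Y),0]); tp=np.array(robot.current_tool_pos()); L=tp-.029*y2; L[2]=tp[2]-.173
a=h.copy()
def q(P): return tuple(np.round(((proj("scene",P)-[255,210]+.5)*7.5-.5)).astype(int).tolist())
def circ(c,r,col):
    pts=np.array([q(c+[r*np.cos(t),r*np.sin(t),0]) for t in np.linspace(0,6.3,80)]); cv2.polylines(a,[pts],True,col,1)
D=np.array([.5727,.158,0])
circ(L,.046,(255,0,0)); circ(L+[0,0,.105],.044,(255,255,0)); circ(D+[0,0,.014],.056,(0,255,255)); circ(D+[0,0,.006],.0505,(0,160,255))
for s in (1,-1): cv2.line(a,q(L+s*.053*y2+[0,0,.18]),q(L+s*.053*y2+[0,0,.1]),(255,0,255),1)
cv2.line(a,q(L+.053*y2+[0,0,.18]),q(L-.053*y2+[0,0,.18]),(255,0,255),1)
o=np.hstack([a[:,:400],h[:,:400]]); cv2.imwrite("pics/ov.png",o[:,:,::-1])
E
```

```text
t34.7 p [0.5473 0.1636 0.1887] F [ 0.55  0.4  -2.79] M [ 0.01  0.06 -0.02] gap 0.094 gf 98.4
```

View pics/ov.png

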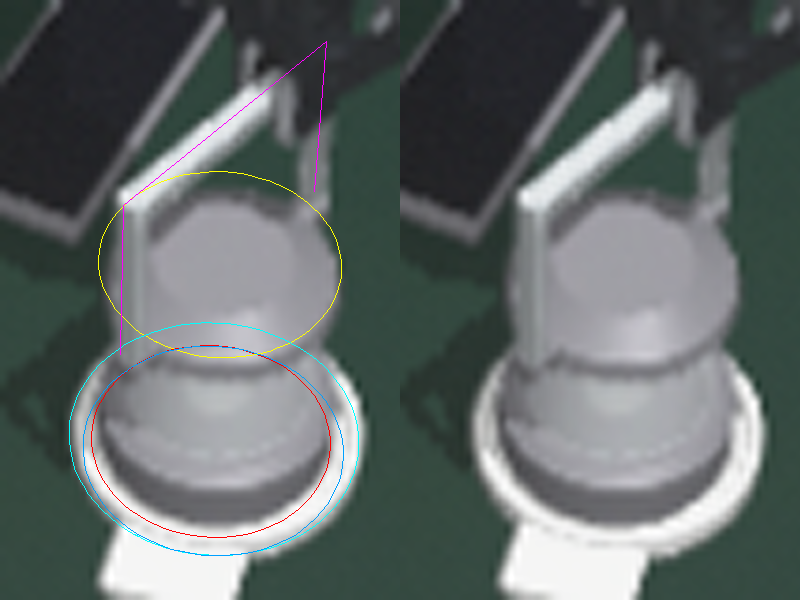

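The overlay shows no visible tilt. The base at (103–330, bottom 525) sits inside the dish rim at (75–362). Even so, contact came about 7 mm early, so I'll probe it carefully with averaged forces and moments.

```bash
cat >> h.py <<'E'
def fmm(n=15):
    a=[]
    for _ in range(n): a.append(np.r_[robot.current_contact_force(),robot.current_torque()]); robot.pause(.015)
    return np.mean(a,0)
E
python3 - <<'E'
from h import *
p=np.array([.5473,.1640,.1885]); robot.line_to(p,velocity=.03); W0=fmm(20); print("free",W0.round(2))
for i in range(12):
    p[2]-=.001; robot.line_to(p,velocity=.03,f_stop=9); w=fmm(12)-W0; a=np.array(robot.current_tool_pos())
    print("cmd %.4f"%p[2],a.round(4),w.round(2))
    if w[2]>7: break
E
```

```text
free [ 0.03  0.02 -2.99  0.01  0.08 -0.01]
cmd 0.1875 [0.5473 0.164  0.1875] [-0.17 -0.04  0.05  0.01 -0.   -0.  ]
cmd 0.1865 [0.5473 0.164  0.1865] [-0.38 -0.08  0.32 -0.04  0.07 -0.  ]
cmd 0.1855 [0.5472 0.164  0.1857] [-1.26 -0.16  2.56 -0.1   0.32 -0.01]
cmd 0.1845 [0.5472 0.1642 0.1849] [-3.03 -0.35  6.81 -0.13  0.7   0.01]
cmd 0.1835 [0.5471 0.1644 0.1843] [-4.61 -0.75  9.71 -0.19  0.98 -0.01]
```

The contact lies on the base's -x edge: the moment arm is about -0.02 m from the tool. So the base is resting on the far rim, and I'll shift it in +x.

```bash
python3 - <<'E'
from h import *
robot.line_to([.5473,.1640,.190],velocity=.04)
p=np.array([.5513,.1640,.190]); robot.line_to(p,velocity=.04); W0=fmm(12); print("free",W0.round(2))
for i in range(20):
    p[2]-=.001; s=robot.line_to(p,velocity=.03,f_stop=6); w=fmm(6)-W0; a=np.array(robot.current_tool_pos())
    if w[2]>1.2: print("cmd %.4f"%p[2],a.round(4),w.round(2),"rx %.3f ry %.3f"%((-.173*w[0]-w[4])/w[2],(w[3]-.173*w[1])/w[2]))
    if w[2]>5: break
st()
E
```

```text
free [ 0.17  0.09 -3.31  0.02  0.09  0.01]
cmd 0.1870 [0.5513 0.1644 0.1878] [-2.05 -0.56  6.32 -0.08  0.45  0.  ] rx -0.015 ry 0.003
t39.4 p [0.5513 0.1644 0.1878] F [-3.09 -0.51  2.69] M [-0.04  0.6   0.06] gap 0.093 gf 99.2
```

Checked against the keeper-press readings, the moment reference turns out to be at the flange, about 0.2 m above the TCP. With that, the contact is on the +x rim, so I need to shift in -x instead.

```bash
cat > lower.py <<'E'
from h import *
import sys
x,y=map(float,sys.argv[1:3])
robot.line_to(np.array(robot.current_tool_pos())+[0,0,.003],velocity=.04)
p=np.array([x,y,.190]); robot.line_to(p,velocity=.04); W0=fmm(12); print("free",W0.round(2))
for i in range(20):
    p[2]-=.001; s=robot.line_to(p,velocity=.03,f_stop=6); w=fmm(6)-W0; a=np.array(robot.current_tool_pos())
    if w[2]>1.2: print("cmd %.4f"%p[2],a.round(4),w.round(2),"rx %.3f ry %.3f"%((-.368*w[0]-w[4])/w[2],(w[3]-.368*w[1])/w[2]))
    if w[2]>4: break
st()
E
python3 lower.py .5433 .1636
```

```text
free [-0.07 -0.02 -3.01  0.03  0.07  0.  ]
cmd 0.1790 [0.5433 0.1641 0.1799] [-2.66 -0.13  6.9  -0.05  0.52 -0.02] rx 0.067 ry 0.000
t44.0 p [0.5433 0.1641 0.1799] F [-3.31 -0.2   5.06] M [-0.08  0.68 -0.01] gap 0.093 gf 99.3
```

The base is now inside the dish, at floor level with its +x edge touching. I'll release gently, then retreat and check.

```bash
python3 - <<'E'
from h import *
fingers.gripper_to(.115,force=20); robot.pause(.2); st()
fingers.gripper_to(.16); robot.pause(.2); st()
fingers.gripper_to(.45); robot.pause(.2); st()
im=vision.grab_frame("scene")
p=np.array(robot.current_tool_pos())
print(robot.line_to(p+[0,0,.12],velocity=.08,f_stop=5)); st()
robot.move_to([.40,-.02,.36],[180,0,-40]); robot.pause(.3); st()
im=vision.grab_frame("scene"); t=vision.grab_frame("top"); cv2.imwrite("pics/fin_s.png",im[:,:,::-1]); cv2.imwrite("pics/fin_t.png",t[:,:,::-1])
o=np.hstack([cv2.resize(im[205:285,248:318],(490,560),interpolation=2),cv2.resize(t[160:216,176:206+1],(310,560),interpolation=2)])
cv2.imwrite("pics/fin.png",o[:,:,::-1])
E
```

```text
t44.4 p [0.5433 0.164  0.1796] F [-2.67 -0.49  5.14] M [-0.04  0.7   0.02] gap 0.119 gf 7.8
t44.9 p [0.5435 0.1634 0.1787] F [-0.12  0.44  0.34] M [-0.07 -0.02  0.02] gap 0.158 gf 0.0
t45.4 p [0.5433 0.1636 0.179 ] F [-0.51  1.09  0.17] M [ 0.   -0.04 -0.  ] gap 0.45 gf 0.0
False
t47.1 p [0.543  0.1634 0.2984] F [-0.28  0.34 -0.41] M [0.   0.03 0.01] gap 0.45 gf 0.0
t48.4 p [ 0.4004 -0.0193  0.3596] F [ 0.2  -0.77  0.32] M [ 0.02  0.01 -0.01] gap 0.453 gf 0.0
```

View pics/fin.png

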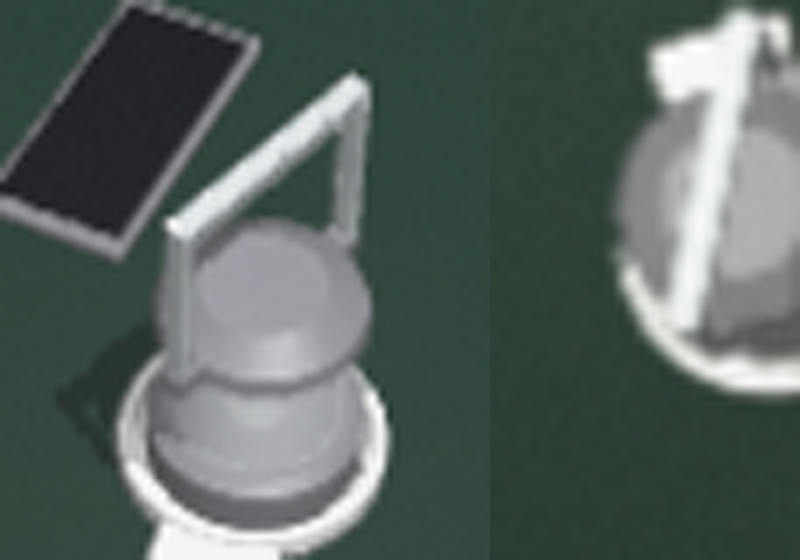

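The lantern stands in the dish, with its base ringed by the rim in the left crop. I'll check its tilt and height from the bar ends at scene (181,226) and (357,86), and top (740,18) and (685,322).

```bash
python3 - <<'E'
from m import *
s=lambda x,y:((x+.5)/7-.5+248,(y+.5)/7-.5+205); t=lambda x,y:((x-490+.5)/10-.5+176,(y+.5)/10-.5+160)
a=tri(t(740,18),s(181,226)); b=tri(t(685,322),s(357,86)); print(a,b,"mid",(a[0]+b[0])/2,np.linalg.norm(a[0]-b[0]))
D=np.array([.5727,.158,.006])
# model overlay check for upright at D
for n,P in (("base B",D),):
    q=np.array([proj("scene",P+[.046*np.cos(u),.046*np.sin(u),0]) for u in np.linspace(0,6.28,200)]); c=(q-[248,205]+.5)*7-.5; print(c.min(0),c.max(0))
E
```

```text
(array([0.6197, 0.1515, 0.189 ]), np.float64(0.0004)) (array([0.5202, 0.1672, 0.1856]), np.float64(0.0018)) mid [0.56995 0.15935 0.1873 ] 0.10078839218878337
[136.90175201 365.98891192] [358.19123804 544.11315306]
```

Height and tilt by vision are only good to about 3 mm, so I'll touch the bar's top lightly near both ends with closed fingers. This gives an exact level reading and presses it down if it isn't seated.

```bash
python3 - <<'E'
from h import *
fingers.gripper_to(0,force=20)
y2=np.array([-.985,.172,0]); M=np.array([.5705,.159,0])
for k in (-.035,.035):
    p=M+k*y2
    if k<0: robot.move_to(p+[0,0,.26],[180,0,-10])
    else: robot.line_to(p+[0,0,.225],velocity=.1)
    robot.line_to(p+[0,0,.213],velocity=.12); robot.pause(.1); W=fm(8)
    s=robot.line_to(p+[0,0,.196],velocity=.015,f_stop=5); f=fm(5)-W
    print(k,s,np.round(robot.current_tool_pos(),4),f.round(2)); robot.line_to(p+[0,0,.225],velocity=.1)
st()
E
```

```text
-0.035 True [0.6049 0.1529 0.2032] [-0.3  -0.35  4.17]
0.035 True [0.536  0.1649 0.2032] [ 0.04 -0.09  4.06]
t54.2 p [0.5361 0.1651 0.225 ] F [-0.02 -0.2  -0.47] M [-0.04 -0.01 -0.02] gap -0.001 gf 0.0
```

Both ends read 0.2032 m, against 0.203 expected for a seated lantern, so it is level and fully seated. I'll retreat and hand in.

```bash
python3 - <<'E'
from h import *
robot.line_to([.536,.165,.32],velocity=.12); robot.pause(.3); st()
print(workorder.close_job())
E
```

```text
t55.5 p [0.5358 0.1649 0.3195] F [ 1.01 -0.01 -0.07] M [-0.01  0.02  0.03] gap 0.005 gf 0.0
the job is handed in; nothing more can be done
None
```

The lantern is off the hook, seated level in the charging dish and released, and I handed the job in at about 55.5 s of the 69 s allowed; `close_job()` returned no verdict.

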